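# Show the next wheel change at the polishing bench

## Robot

A 6-joint arm with a two-finger parallel gripper is mounted at the origin on the work surface. World frame = base frame: x ahead of the robot, y to its left, z up, the work surface at z = 0. Lengths are in m, angles in rad, forces in N, time in s.
With the tool pointing down it reaches from about 0.3 to 0.75 m from the base axis. Payload 8.5 kg.
Tool frame: the origin (TCP) lies between the finger pads, 19 mm behind the fingertips; this is the grasp point; z points along the fingers, y is the line along which they close (so a half turn about z gives the same grasp; the last joint's range is limited). The gripper opens to 88 mm and grips with 3 to 60 N. Pads are 18 mm wide; open, the fingers measure 123 mm over their backs; the gripper's body (75 mm by 187 mm) begins 45 mm behind the grasp point.
Start: joints at [1.119, 0.381, 1.297, -0, 1.464, -0.215], TCP at [0.129, 0.535, 0.257] pointing down, gripper open.
Joint ranges: [-3.11, 3.11], [-0.89, 2.33], [0.22, 2.48], [-1.42, 4.56], [0.17, 2.85], [-2.88, 2.88]. Speed limits (rad/s): [2.39, 2.39, 3.14, 3.14, 3.14, 3.14].

## Interface

Orientations are given as a 3x3 rotation matrix whose columns are the frame's x, y, z axes.
In Python, from cell import manip gives the robot as it stands. The module is installed in compiled form; this text tells all that it offers.
- The arm moves only by the tool send_rows, never from a script. Its arguments are lists of equal length, an entry for each row: "grip": the gripper's target within -1 to 1 (fully open at 1, half-way at 0, shut at -1); "xyz": the shift along the tool's x, y, z in mm, a list of three; "rot": the turn, a rotation vector about the tool's x, y, z in degrees, a list of three. A call has 1 to 20 rows; each row is the pose to reach, as a shift and turn from the pose commanded when the call began, along the tool's axes at that moment; what a row does not reach only later rows make up. A row lasts 1/12 s, in which the tool goes at most 41.7 mm and 7.16 degrees, less where a joint would pass 70% of its speed; a pose out of reach is approached as far as the arm can. A call with a gripper value outside its range is refused whole. The fingers move at their own pace and stop on an object; "squeeze" is the grip in N (left out, the last holds). Time passes only in rows, so rows that repeat a pose let the fingers close. It gives the time, the measured TCP pose, the force, the opening and the grip force at its end, in the units of the state.
- manip.state(): the state, without advancing time (a new reading comes with each control period).
- manip.grab_frame(name): name is "scene" or "top" or "wrist"; returns a dict with "color" (480x640x3 uint8, blue, green, red), "fov_y" (degrees; the focal length in pixels is half the picture's height over the tangent of half this angle, whatever the lens; pixels are square), "cx", "cy" (the principal point, pixels), "R" (3x3) and "t" (3): a world point X has camera coordinates R X + t. Camera axes: x right, y down, z forward; pixel columns grow to the right and rows downward; lengths in m; the calibration is good to about 2 mm. A picture is of the moment at which its call begins. There is no depth.
- manip.finish_job(): hands the job in; it is judged then, once.
Trained networks look in the newest picture that a camera, given by its name, has taken for a name from the list of things; names that differ only in an ending like _2 or _b are one class to them, and where a whole thing is asked for, a point or a joint stands for the part that bears it (a point fixed in the world has none). Each returns a list of dicts, best first, with "score" (0 to 1); they miss things now and then, are a little off and sometimes report something else, mostly with a low value. They report only what shows in the picture. A call takes as long as a camera call. They do not tell look-alikes from the thing itself.
- manip.look_for(label, camera): "rect" ([left, top, width, height] in pixels, round what is visible of it).
- manip.trace(label, camera): "region" (480x640 bool, what is visible of it) and "rect" ([left, top, width, height] in pixels, round what is visible of it).
The state is a dict: "clock": time; "joint_pos": joint angles; "joint_velocities": joint speeds; "joint_torque": joint torques, N m; "tool_pos": TCP position; "tool_rot": TCP orientation; "contact_force": force on the tool from outside, world axes, zero at the start; "torque": the same for the moment, N m; "gripper_width": opening from 0.0 (shut) to 1.0 (fully open); "gripper_force": force on a finger pad.
Only numpy, scipy, OpenCV 4.12 (cv2) and the standard library are available. Lean on these libraries where they do the work, as an engineer would, in place of code of your own. Each camera call takes 0.05 s, during which the arm holds its last target. There are 200 camera calls.

## Task

Announce the next wheel change at the polishing bench. First, with the fingertips, push the red-knobbed isolator lever fully over to its far side without forcing it; then point straight down at the centre of the brass wire brush wheel on the wheel board, fingertips about two centimetres above its hub, and dwell there for a good second; then point the same way at the nose of the bare spindle, the one with no wheel on it, and dwell for a good second. Point closely at no other wheel, and do not touch, grasp or move the wheels, spindles, panel, wheel board, tin or spanner.

Things in the scene. Friction and masses are not known exactly. Their poses are not given: they have to be found in the camera images.
- isolator (a joint): angle of the isolator lever in rad: 0 leaning to the near side (-x of its base), 0.5 upright, 1.0 fully over to the far side (+x of its base), hard stops at 0 and 1; starts at 0 to 0.2. It turns about a horizontal axis through its base, 22 mm above the bench, and stays where it is left; about 1 N at the knob moves it
- isolator_tip (a point): centre of the red ball knob, 26 mm in diameter, on top of the lever's 10 mm steel rod, 80 mm from the lever's axis (92 mm above the bench at either end of its travel, 102 mm when upright; 38 mm to the -x or +x side of the axis at the ends)
- isolator_base: grey block of the isolator, fixed to the bench, 70 x 50 x 25 mm, with the lever on top; origin at the centre of its underside, x is the direction in which the lever is to be pushed (roughly away from the robot, turned up to 0.4 rad), z up
- brass_wheel: the wheel to point at: brass-coloured wire brush wheel with a radially bristled rim and a steel hub, 64 to 69 mm in diameter and 18 mm thick, with a raised 28 mm hub 24 mm high; lies flat and loose on the wheel board, origin at the centre of its underside, z up; 120 g
- brass_wheel_hub (a point): centre of the top face of the brass wheel's hub, 24 mm above the wheel's underside, 36 mm above the bench; axes as the wheel's
- white_buff: bystander: white cotton-look buffing wheel with wooden hub, 64 to 69 mm in diameter and 18 mm thick, with a raised 28 mm hub 24 mm high; lies flat and loose on the wheel board, origin at the centre of its underside, z up; 120 g
- white_buff_hub (a point): centre of the top face of the white buff's hub, 36 mm above the bench
- blue_wheel: bystander: blue nylon brush wheel with grey hub, 64 to 69 mm in diameter and 18 mm thick, with a raised 28 mm hub 24 mm high; lies flat and loose on the wheel board, origin at the centre of its underside, z up; 120 g
- blue_wheel_hub (a point): centre of the top face of the blue wheel's hub, 36 mm above the bench
- wheel_board: fixed plywood board lying on the bench, 110 x 270 x 12 mm (x, y, z), carries the three loose wheels in any order, 85 mm apart along its y, each up to 12 mm off the row; origin at the centre of its underside, z up
- panel: polishing machine, fixed: upright chipboard panel 420 mm long (its x), 18 mm thick (its y), 220 mm high, with the motor behind it (+y, to 180 mm) and a green drip tray in front of it (50 mm high, reaching 206 mm to -y); origin under the panel's centre, z up. Two spindles stick out of its -y face over the tray, 170 mm apart
- bare_spindle: the bare spindle, fixed and not turning: horizontal, axis 140 mm above the bench, runs 150 mm from the panel's face along its own -y; 26 mm thick for the first 79 mm, then 16 mm; no wheel on it. Origin at bench level under its root at the panel's face, z up. Either the left or the right one of the two
- bare_spindle_nose (a point): the point to point at: top of the bare spindle's 16 mm shaft, 12 mm short of its free end, 148 mm above the bench; z up
- fitted_spindle: the other spindle, the same but with a dark steel wire wheel, 68 mm in diameter and 20 mm thick, fixed on its nose 130 mm from the panel's face; do not point at it
- fitted_wheel_top (a point): highest point of the dark wheel on the fitted spindle, 174 mm above the bench
- paste_tin: bystander: loose round aluminium tin with paper label, 60 mm in diameter, 45 mm high; origin at the centre of its underside
- spanner: bystander: loose steel spanner lying flat, 160 mm long along its x, up to 35 mm wide, 7 mm high; origin near mid-length on its underside
Not all that is in view belongs to the job. There is more than one size of the brass_wheel; the job needs the middle-sized. Leave any blue look-alike of the isolator_base alone.

How it is judged:
By the outcome, as a careful person would: the job done as asked, in the order asked, and still so for the second after the job is handed in, with the robot touching nothing.
It also fails if it takes over 56 s, if anything falls off the work surface, if the arm or the gripper's body presses on something with over 40 N, if the wrist force passes 120 N, or if a joint passes its speed limit or range.

## Working session

There is one attempt and no reset: what is moved stays moved. The work goes in short steps, Python scripts to look and compute and a tool call to move; the robot and the scene stay as the last step left them, time stands still between calls to the robot, and variables do not carry over. Pictures are saved under pics/ and viewed, at most 10 in all, crops included, and the job is handed in when it is done.

Besides the shell and the picture viewer there is one more tool, called after "Call:" by a JSON object that holds its "fn" and its "kwargs", one argument or row to a line. send_rows: Moves the arm, as the interface text tells. Its arguments: {"type":"object","properties":{"grip":{"type":"array"},"xyz":{"type":"array"},"rot":{"type":"array"},"squeeze":{"type":"number"}},"required":["grip","xyz","rot"]}

```bash
mkdir -p pics
cat > h.py <<'E'
import numpy as np, cv2, pickle
from cell import manip
def cam(n):
    f=manip.grab_frame(n); f['f']=240/np.tan(np.radians(f['fov_y'])/2); return f
def ray(f,u,v):
    R=np.array(f['R']);t=np.array(f['t'])
    d=R.T@np.array([(u-f['cx'])/f['f'],(v-f['cy'])/f['f'],1]); return -R.T@t,d
def onz(f,u,v,z):
    o,d=ray(f,u,v); return o+d*(z-o[2])/d[2]
def proj(f,X):
    c=np.array(f['R'])@np.array(X)+np.array(f['t']); return c[:2]/c[2]*f['f']+[f['cx'],f['cy']]
E
python3 - <<'E'
from h import *
for n in ['top','scene']:
    f=cam(n); cv2.imwrite(f'pics/{n}0.png',f['color']); print(n,f['fov_y'],f['cx'],f['cy'],(-np.array(f['R']).T@f['t']).round(3))
    for l in ['isolator_base','isolator_tip','brass_wheel','white_buff','blue_wheel','wheel_board','bare_spindle','fitted_spindle','panel','paste_tin','spanner']:
        print(l,[(np.round(r['rect']).tolist(),round(r['score'],2)) for r in manip.look_for(l,n)][:5])
E
```

```text
top 46.59905009047463 317.6101742014914 241.33589066943 [ 0.388 -0.003  1.365]
isolator_base [([424.0, 255.0, 34.0, 34.0], 0.7), ([472.0, 247.0, 36.0, 32.0], 0.68)]
isolator_tip [([490.0, 263.0, 15.0, 19.0], 0.54)]
brass_wheel [([280.0, 288.0, 19.0, 15.0], 0.77), ([283.0, 224.0, 30.0, 22.0], 0.7), ([279.0, 158.0, 40.0, 37.0], 0.56)]
white_buff [([356.0, 230.0, 25.0, 29.0], 0.66), ([71.0, 133.0, 173.0, 200.0], 0.2)]
blue_wheel [([321.0, 229.0, 25.0, 27.0], 0.82)]
wheel_board [([273.0, 214.0, 120.0, 58.0], 0.81), ([356.0, 234.0, 23.0, 23.0], 0.44), ([286.0, 220.0, 26.0, 26.0], 0.42)]
bare_spindle [([139.0, 185.0, 71.0, 23.0], 0.68), ([435.0, 272.0, 21.0, 18.0], 0.53)]
fitted_spindle [([144.0, 252.0, 68.0, 37.0], 0.62)]
panel [([71.0, 132.0, 175.0, 201.0], 0.79)]
paste_tin [([430.0, 187.0, 26.0, 26.0], 0.74), ([282.0, 222.0, 30.0, 30.0], 0.5)]
spanner [([339.0, 155.0, 19.0, 62.0], 0.84), ([438.0, 272.0, 19.0, 17.0], 0.56), ([139.0, 189.0, 69.0, 16.0], 0.33)]
scene 53.631374546096026 315.11268567310657 239.28092849264092 [ 0.851 -0.395  0.919]
isolator_base [([164.0, 327.0, 51.0, 46.0], 0.7), ([117.0, 385.0, 63.0, 54.0], 0.7)]
isolator_tip [([117.0, 387.0, 36.0, 24.0], 0.61), ([160.0, 329.0, 37.0, 23.0], 0.5)]
brass_wheel [([322.0, 243.0, 29.0, 34.0], 0.82), ([281.0, 214.0, 21.0, 21.0], 0.73), ([290.0, 270.0, 31.0, 26.0], 0.46), ([243.0, 404.0, 34.0, 38.0], 0.35)]
white_buff [([264.0, 295.0, 32.0, 32.0], 0.57)]
blue_wheel [([290.0, 268.0, 33.0, 28.0], 0.82), ([346.0, 106.0, 56.0, 56.0], 0.74)]
wheel_board [([244.0, 233.0, 125.0, 115.0], 0.65)]
bare_spindle [([425.0, 139.0, 44.0, 51.0], 0.81)]
fitted_spindle [([351.0, 105.0, 49.0, 55.0], 0.62)]
panel [([304.0, 60.0, 223.0, 204.0], 0.75), ([291.0, 268.0, 33.0, 29.0], 0.39)]
paste_tin [([243.0, 406.0, 33.0, 38.0], 0.77)]
spanner [([316.0, 312.0, 70.0, 50.0], 0.62), ([344.0, 106.0, 56.0, 56.0], 0.41)]
```

View pics/top0.png

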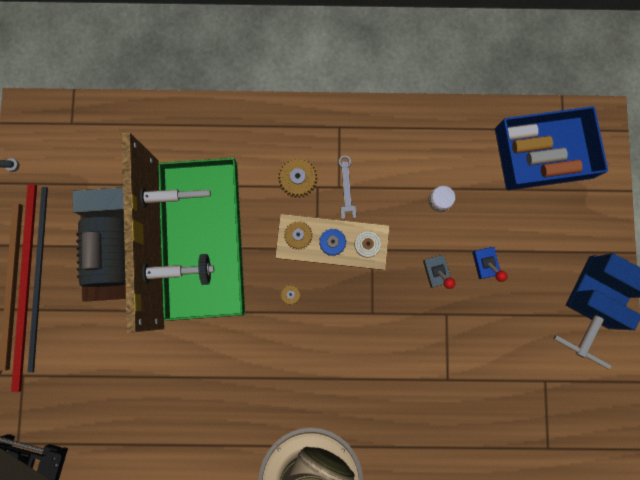

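View pics/scene0.png

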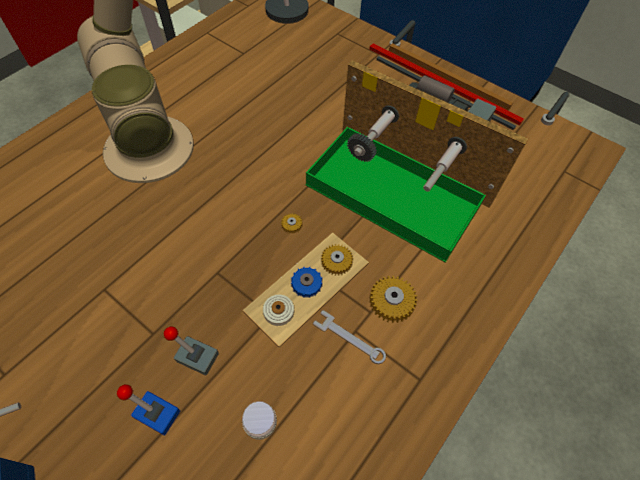

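The top view shows the board at (333,242), with brass (298,235), blue (332,242) and white (368,244) wheels. There are loose brass wheels at (297,178), large, and (290,295), small. The grey isolator is at (436,270) with its red knob at (449,283), and a blue look-alike sits to its right. The bare spindle is the upper one, with its tip at (209,194). The scene view agrees. Next I'll check the calibration against known points.

Run:
```python
from h import *
s=manip.state(); print(s['clock'],s['tool_pos'],s['tool_rot'],s['joint_pos'],s['contact_force'])
F={n:cam(n) for n in ['top','scene']}
for n,f in F.items():
    print(n,np.round(f['R'],3).tolist(),'origin',proj(f,[0,0,0]).round(),'tcp',proj(f,s['tool_pos']).round())
def tri(pt,ps):
    A=[];b=[]
    for n,p in (('top',pt),('scene',ps)):
        o,d=ray(F[n],*p); d/=np.linalg.norm(d); P=np.eye(3)-np.outer(d,d); A.append(P);b.append(P@o)
    return np.linalg.lstsq(np.vstack(A),np.hstack(b),rcond=None)[0]
for k,a,b in [('brasshub',(298,235),(337,257)),('spindle tip',(209,194),(428,187)),('knob',(449.5,283),(171,333)),('blueknob',(501,276),(125,392)),('fitted tip',(212,268),(356,154)),('bigbrass',(297,177),(394,295)),('smallbrass',(290,295),(291,222))]:
    print(k,tri(a,b).round(3))
for l in ['brass_wheel','bare_spindle','isolator_base','wheel_board']:
  for n in F:
    for r in manip.trace(l,n)[:3]:
        m=r['region'].astype(np.uint8); ys,xs=np.nonzero(m)
        print(l,n,round(r['score'],2),r['rect'],(xs.mean().round(1),ys.mean().round(1)),m.sum(), [np.round(v,1).tolist() if not np.isscalar(v) else round(v,1) for v in cv2.minAreaRect(np.c_[xs,ys].astype(np.float32))])
a=[cv2.resize(F['top']['color'][225:325,400:520],None,fx=4,fy=4,interpolation=2),cv2.resize(F['scene']['color'][310:410,110:230],None,fx=4,fy=4,interpolation=2)]
b=[cv2.resize(F['top']['color'][170:220,130:220],None,fx=4,fy=4,interpolation=2),]
c=np.vstack([np.hstack([i[:400,:390] for i in a]),]) 
cv2.imwrite('pics/iso.png',c)
```

```text
1.2 [0.1290158  0.53463669 0.2574563 ] [[-9.72095620e-01  2.34584964e-01 -4.64898932e-06]
 [ 2.34584964e-01  9.72095620e-01 -1.10471964e-05]
 [ 1.92775600e-06 -1.18295142e-05 -1.00000000e+00]] [ 1.11870625e+00  3.80597718e-01  1.29738024e+00 -6.47712701e-07
  1.46362666e+00 -2.15298413e-01] [-0.3022963  -0.08394516 -0.10305181]
top [[0.012, -1.0, 0.006], [-0.992, -0.013, -0.129], [0.129, -0.005, -0.992]] origin [310. 481.] tcp [ 30. 448.]
scene [[0.777, 0.63, 0.015], [0.541, -0.655, -0.527], [-0.322, 0.418, -0.85]] origin [149. 148.] tcp [321. -22.]
brasshub [0.578 0.038 0.027]
spindle tip [0.655 0.237 0.137]
knob [ 0.463 -0.311  0.093]
blueknob [ 0.48  -0.431  0.09 ]
fitted tip [0.485 0.223 0.132]
bigbrass [0.723 0.044 0.023]
smallbrass [0.433 0.055 0.006]
brass_wheel top 0.86 [277.9, 159.8, 38.3, 35.4] (np.float64(297.6), np.float64(177.4)) 1137 [[297.0, 177.0], [36.0, 38.0], 90.0]
brass_wheel top 0.81 [282.5, 223.1, 27.0, 23.7] (np.float64(297.8), np.float64(235.3)) 624 [[297.5, 235.5], [27.0, 27.0], 90.0]
brass_wheel top 0.66 [281.2, 287.2, 19.6, 17.3] (np.float64(290.2), np.floa
[... 1440 characters left out ...]
(409.4)) 1547 [[145.2, 407.1], [65.2, 31.6], 28.3]
wheel_board top 0.93 [274.9, 213.2, 116.7, 59.4] (np.float64(331.9), np.float64(242.3)) 3386 [[332.4, 241.6], [112.6, 46.5], 7.1]
wheel_board top 0.65 [284.8, 219.4, 26.8, 30.7] (np.float64(297.6), np.float64(234.7)) 636 [[297.5, 235.0], [28.0, 27.0], 90.0]
wheel_board top 0.54 [437.4, 272.6, 18.4, 15.4] (np.float64(446.6), np.float64(280.3)) 151 [[445.5, 279.0], [20.5, 10.6], 45.0]
wheel_board scene 0.57 [245.3, 235.1, 126.3, 110.6] (np.float64(304.2), np.float64(291.9)) 3520 [[306.0, 287.5], [51.5, 124.6], 47.9]
wheel_board scene 0.43 [313.8, 314.3, 72.9, 47.5] (np.float64(349.6), np.float64(337.5)) 692 [[350.5, 338.3], [77.7, 17.2], 33.7]
```

View pics/iso.png

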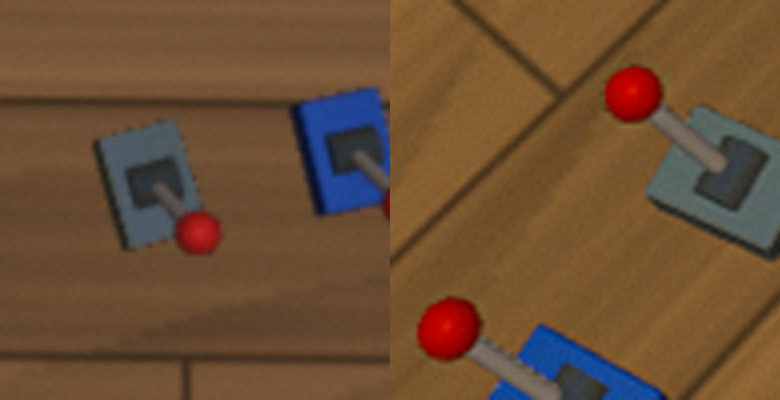

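The crops show the grey isolator with its knob leaning to the near side: knob at top (449.5,283), scene (170.8,333). Next I'll refine the base axis and work out the moves.

```bash
cat >> h.py <<'E'
from scipy.spatial.transform import Rotation as Ro
def rel(p,yaw=None,s=None):
    s=s or manip.state(); R=np.array(s['tool_rot']); d=R.T@(np.array(p)-s['tool_pos'])*1e3
    r=np.zeros(3)
    if yaw is not None:
        c,q=np.cos(yaw),np.sin(yaw); T=np.array([[c,q,0],[q,-c,0],[0,0,-1]]); r=Ro.from_matrix(R.T@T).as_rotvec(degrees=True)
    return d.round(1),r.round(1)
E
python3 - <<'E'
from h import *
F={n:cam(n) for n in ['top','scene']}
t=[onz(F['top'],*p,.025)[:2] for p in [(424.25,260.25),(443.75,255.25),(432,287)]]
s=[onz(F['scene'],*p,.025)[:2] for p in [(188.75,336.75),(175,357.5),(205.5,372.5)]]
print(np.round(t,3).tolist(),np.round(s,3).tolist())
d=t[0]-t[2]; print('top: len',np.linalg.norm(d),'w',np.linalg.norm(t[1]-t[0]),'ang',np.arctan2(d[1],d[0]),np.arctan2(*( (t[1]-t[0])*[1,-1])), 'cen',(t[1]+t[2])/2)
for a in range(3):
  for b in range(a): 
    e=s[a]-s[b]; print('scene',a,b,np.linalg.norm(e),np.arctan2(e[1],e[0]))
k=np.array([.463,-.311])
for th in (.2,.25,.3,.35): 
    c,q=np.cos(th),np.sin(th); e=k-(t[1]+t[2])/2; print(th,'knob in base',c*e[0]+q*e[1],-q*e[0]+c*e[1])
for p in ([.3,.33,.36],[.42,0,.3],[.42,-.31,.2]): print(p,rel(p,.26))
E
```

```text
[[0.521, -0.268], [0.533, -0.316], [0.456, -0.286]] [[0.463, -0.287], [0.474, -0.332], [0.539, -0.316]]
top: len 0.06674692009926017 w 0.04911007235880531 ang 0.27060105773436965 0.26304246199187653 cen [ 0.49481354 -0.3007126 ]
scene 1 0 0.04623562932741915 -1.3463614030378785
scene 2 0 0.08117835732574315 -0.35771431805160164
scene 2 1 0.06782581665765233 0.2480580672783369
0.2 knob in base -0.03322318021082611 -0.003761963677124042
0.25 knob in base -0.03336967970612059 -0.002096795254656914
0.3 knob in base -0.03343277238074302 -0.0004263859360430014
0.35 knob in base -0.03341230053586485 0.001245089125353517
[0.3, 0.33, 0.36] (array([-214.2, -158.8, -102.5]), array([  0. ,  -0. , 151.5]))
[0.42, 0, 0.3] (array([-408.3, -451.4,  -42.5]), array([  0. ,  -0. , 151.5]))
[0.42, -0.31, 0.2] (array([-481. , -752.8,   57.5]), array([  0. ,  -0. , 151.5]))
```

Call:
{"fn": "send_rows", "kwargs": {
  "grip": [-1,-1,-1,-1,-1,-1,-1,-1,-1,-1,-1,-1,-1,-1,-1,-1,-1,-1,-1,-1],
  "xyz": [
    [-20,-15,-40],
    [-50,-35,-75],
    [-85,-60,-95],
    [-115,-85,-102],
    [-150,-110,-102],
    [-180,-135,-102],
    [-214,-159,-102],
    [-230,-185,-95],
    [-250,-215,-90],
    [-270,-245,-85],
    [-290,-275,-80],
    [-310,-305,-70],
    [-330,-335,-65],
    [-350,-365,-60],
    [-370,-395,-55],
    [-390,-425,-48],
    [-408,-451,-42],
    [-415,-485,-42],
    [-425,-520,-42],
    [-433,-555,-42]
  ],
  "rot": [
    [0,0,5],
    [0,0,12],
    [0,0,19],
    [0,0,26],
    [0,0,33],
    [0,0,40],
    [0,0,47],
    [0,0,54],
    [0,0,61],
    [0,0,68],
    [0,0,75],
    [0,0,82],
    [0,0,89],
    [0,0,96],
    [0,0,103],
    [0,0,110],
    [0,0,117],
    [0,0,124],
    [0,0,131],
    [0,0,138]
  ]
}}

```text
clock: 3.47
tool_pos: [0.4196, -0.1082, 0.2995]
tool_rot: [[0.882, 0.471, 0.0], [0.471, -0.882, -0.0], [0.0, 0.0, -1.0]]
contact_force: [1.9, 0.8, 0.1]
gripper_width: 0.005
gripper_force: 0.0
```

Run:
```python
from h import *
s=manip.state(); print(s['clock'],s['tool_pos'],np.round(s['joint_pos'],2),s['gripper_width'],s['contact_force'])
for p in ([.419,-.322,.2],[.419,-.322,.104]): print(p,rel(p,.265))
```

```text
3.4667 [ 0.41959203 -0.10822539  0.29945378] [-0.53  0.14  1.51  0.    1.49  0.55] 0.005482864448767516 [1.87879982 0.81766912 0.1297868 ]
[0.419, -0.322, 0.2] (array([-101.2,  188.3,   99.5]), array([ 0. , -0. , 12.9]))
[0.419, -0.322, 0.104] (array([-101.2,  188.3,  195.5]), array([ 0. , -0. , 12.9]))
```

Call:
{"fn": "send_rows", "kwargs": {
  "grip": [-1,-1,-1,-1,-1,-1,-1,-1,-1],
  "xyz": [
    [-17,31,15],
    [-34,63,30],
    [-51,94,48],
    [-68,126,65],
    [-85,157,82],
    [-101,188,100],
    [-101,188,100],
    [-101,188,100],
    [-101,188,100]
  ],
  "rot": [
    [0,0,3],
    [0,0,6],
    [0,0,9],
    [0,0,12.9],
    [0,0,12.9],
    [0,0,12.9],
    [0,0,12.9],
    [0,0,12.9],
    [0,0,12.9]
  ]
}}

```text
clock: 4.22
tool_pos: [0.4205, -0.3194, 0.1997]
tool_rot: [[0.963, 0.268, 0.0], [0.268, -0.963, 0.0], [0.0, -0.0, -1.0]]
contact_force: [-0.0, -0.2, 0.4]
gripper_width: 0.003
gripper_force: 0.0
```

Run:
```python
from h import *
s=manip.state(); print(s['clock'],s['tool_pos'],np.round(s['joint_pos'],2),s['contact_force'])
w=cam('wrist'); cv2.imwrite('pics/w1.png',w['color'])
X=[.463,-.311,.093]; print(proj(w,X),proj(w,[.497,-.301,.025]))
for l in ['isolator_tip','isolator_base']: print(l,[(r['rect'],r['score']) for r in manip.look_for(l,'wrist')])
for p in ([.419,-.322,.104],): print(p,rel(p,.265))
```

```text
4.2167 [ 0.42045427 -0.31944913  0.19971094] [-0.87  0.39  1.46  0.    1.29  0.43] [-0.01810191 -0.23973854  0.38668817]
[326.93750591 187.21579049] [325.00555577 137.10199364]
isolator_tip [([306.1, 138.8, 39.0, 70.3], 0.73), ([464.5, 151.0, 55.5, 75.4], 0.6)]
isolator_base [([427.0, 108.4, 92.2, 120.1], 0.85), ([293.7, 95.1, 62.8, 112.0], 0.59)]
[0.419, -0.322, 0.104] (array([-2.6,  2.4, 96.4]), array([ 0.1, -0. ,  0.4]))
```

View pics/w1.png

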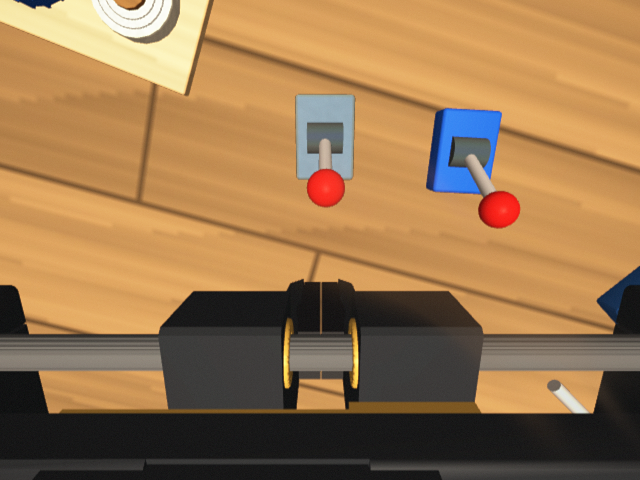

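The wrist view shows the grey lever straight ahead of the shut fingers: knob (326,188), fingers (321,330), and the base square to the picture. Going down and starting the push.

Call:
{"fn": "send_rows", "kwargs": {
  "grip": [-1,-1,-1,-1,-1,-1,-1,-1,-1,-1,-1,-1,-1,-1,-1,-1,-1,-1,-1],
  "xyz": [
    [0,0,30],
    [0,0,60],
    [0,0,85],
    [0,0,96],
    [0,0,96],
    [10,0,96],
    [18,0,96],
    [24,0,96],
    [30,0,96],
    [36,0,96],
    [42,0,96],
    [48,0,96],
    [54,0,96],
    [60,0,96],
    [66,0,96],
    [72,0,96],
    [78,0,96],
    [82,0,96],
    [82,0,96]
  ],
  "rot": [
    [0,0,0],
    [0,0,0],
    [0,0,0],
    [0,0,0],
    [0,0,0],
    [0,0,0],
    [0,0,0],
    [0,0,0],
    [0,0,0],
    [0,0,0],
    [0,0,0],
    [0,0,0],
    [0,0,0],
    [0,0,0],
    [0,0,0],
    [0,0,0],
    [0,0,0],
    [0,0,0],
    [0,0,0]
  ]
}}

```text
clock: 5.95
tool_pos: [0.5001, -0.2975, 0.1032]
tool_rot: [[0.963, 0.268, 0.0], [0.268, -0.963, 0.0], [0.0, -0.0, -1.0]]
contact_force: [-1.0, 0.3, 0.6]
gripper_width: 0.005
gripper_force: 0.0
```

Run:
```python
from h import *
s=manip.state(); f=cam('scene'); w=cam('wrist')
c,q=np.cos(.265),np.sin(.265); e=s['tool_pos'][:2]-np.array([.497,-.301]); print(s['contact_force'],'tool in base',c*e[0]+q*e[1],-q*e[0]+c*e[1])
for a in (.5,.8,.9,1.0):
    d=80*np.sin(a-.5)/1e3; P=[.497+c*d,-.301+q*d,.022+.08*np.cos(a-.5)]; print(a,proj(f,P).round(1),proj(w,P).round(1))
for n,g in (('s',f),('w',w)):
    m=(g['color'][...,2]>150)&(g['color'][...,1]<60); k,l,st,ce=cv2.connectedComponentsWithStats(m.astype(np.uint8)); print(n,[(ce[i].round(1).tolist(),st[i,4]) for i in range(1,k) if st[i,4]>60])
```

```text
[-0.97187371  0.32244825  0.6374013 ] tool in base 0.0039107701543174165 0.0025145997274255453
0.5 [187.  338.7] [329.3 324.7]
0.8 [198.9 344.6] [329.8 268.7]
0.9 [202.8 346.8] [329.8 249.4]
1.0 [206.7 349. ] [329.8 230.6]
s [([444.0, 80.7], np.int32(565)), ([199.7, 345.5], np.int32(89)), ([122.9, 391.3], np.int32(110))]
w [([328.3, 261.3], np.int32(2872)), ([576.9, 402.5], np.int32(752))]
```

Call:
{"fn": "send_rows", "kwargs": {
  "grip": [-1,-1,-1,-1,-1,-1],
  "xyz": [
    [3,0,0],
    [6,0,0],
    [8,0,0],
    [10,0,0],
    [10,0,0],
    [10,0,0]
  ],
  "rot": [
    [0,0,0],
    [0,0,0],
    [0,0,0],
    [0,0,0],
    [0,0,0],
    [0,0,0]
  ]
}}

```text
clock: 6.55
tool_pos: [0.5092, -0.2952, 0.1035]
tool_rot: [[0.963, 0.268, 0.0], [0.268, -0.963, -0.0], [0.0, 0.0, -1.0]]
contact_force: [-0.4, 0.1, -0.7]
gripper_width: 0.001
gripper_force: 0.1
```

Call:
{"fn": "send_rows", "kwargs": {
  "grip": [-1,-1],
  "xyz": [
    [1,0,0],
    [1,0,0]
  ],
  "rot": [
    [0,0,0],
    [0,0,0]
  ]
}}

```text
clock: 6.72
tool_pos: [0.5101, -0.2949, 0.1034]
tool_rot: [[0.963, 0.268, -0.0], [0.268, -0.963, 0.0], [-0.0, -0.0, -1.0]]
contact_force: [-0.8, -0.9, -1.6]
gripper_width: 0.006
gripper_force: 0.4
```

Call:
{"fn": "send_rows", "kwargs": {
  "grip": [-1,-1],
  "xyz": [
    [1,0,0],
    [1,0,0]
  ],
  "rot": [
    [0,0,0],
    [0,0,0]
  ]
}}

```text
clock: 6.88
tool_pos: [0.511, -0.2947, 0.1035]
tool_rot: [[0.963, 0.268, -0.0], [0.268, -0.963, -0.0], [-0.0, 0.0, -1.0]]
contact_force: [-0.0, -1.7, -0.5]
gripper_width: 0.003
gripper_force: 0.5
```

Call:
{"fn": "send_rows", "kwargs": {
  "grip": [-1,-1],
  "xyz": [
    [1,0,0],
    [1,0,0]
  ],
  "rot": [
    [0,0,0],
    [0,0,0]
  ]
}}

```text
clock: 7.05
tool_pos: [0.5116, -0.2945, 0.1033]
tool_rot: [[0.963, 0.268, -0.001], [0.268, -0.963, 0.0], [-0.001, -0.0, -1.0]]
contact_force: [-3.8, -1.0, -0.2]
gripper_width: 0.005
gripper_force: 1.9
```

Call:
{"fn": "send_rows", "kwargs": {
  "grip": [-1,-1],
  "xyz": [
    [1,0,0],
    [1,0,0]
  ],
  "rot": [
    [0,0,0],
    [0,0,0]
  ]
}}

```text
clock: 7.22
tool_pos: [0.5119, -0.2944, 0.1033]
tool_rot: [[0.963, 0.268, -0.003], [0.268, -0.964, -0.0], [-0.003, -0.001, -1.0]]
contact_force: [-7.6, -2.0, 0.9]
gripper_width: 0.004
gripper_force: 4.2
```

Run:
```python
from h import *
s=manip.state(); f=cam('scene'); w=cam('wrist')
c,q=np.cos(.265),np.sin(.265); e=s['tool_pos'][:2]-np.array([.497,-.301]); print(s['contact_force'],'tool in base',c*e[0]+q*e[1],-q*e[0]+c*e[1])
for a in (.9,.95,1.0):
    d=80*np.sin(a-.5)/1e3; P=[.497+c*d,-.301+q*d,.022+.08*np.cos(a-.5)]; print(a,proj(f,P).round(1),proj(w,P).round(1))
for n,g in (('s',f),('w',w)):
    m=(g['color'][...,2]>150)&(g['color'][...,1]<60); k,l,st,ce=cv2.connectedComponentsWithStats(m.astype(np.uint8)); print(n,[(ce[i].round(1).tolist(),st[i,4]) for i in range(1,k) if st[i,4]>60])
```

```text
[-7.60673145 -2.00494905  0.86682188] tool in base 0.016062097293699888 0.002450001012095365
0.9 [202.8 346.8] [329.3 277.7]
0.95 [204.8 347.9] [329.3 268.3]
1.0 [206.7 349. ] [329.3 259. ]
s [([443.2, 80.3], np.int32(557)), ([205.7, 349.0], np.int32(84)), ([122.8, 391.4], np.int32(107))]
w [([327.7, 261.1], np.int32(2695))]
```

The lever is at the hard stop: force rising to 7.6 N and knob pixels matching 1.0. Backing off and rising, then over to the brass wheel.

Call:
{"fn": "send_rows", "kwargs": {
  "grip": [-1,-1,-1,-1,-1,-1,-1,-1,-1,-1],
  "xyz": [
    [-10,0,0],
    [-25,0,0],
    [-35,0,0],
    [-40,0,-25],
    [-40,0,-60],
    [-40,0,-95],
    [-40,0,-130],
    [-40,0,-160],
    [-40,0,-180],
    [-40,0,-180]
  ],
  "rot": [
    [0,0,0],
    [0,0,0],
    [0,0,0],
    [0,0,0],
    [0,0,0],
    [0,0,0],
    [0,0,0],
    [0,0,0],
    [0,0,0],
    [0,0,0]
  ]
}}

```text
clock: 8.15
tool_pos: [0.475, -0.3056, 0.2882]
tool_rot: [[0.963, 0.268, 0.007], [0.268, -0.963, -0.006], [0.005, 0.008, -1.0]]
contact_force: [0.1, -0.6, -0.4]
gripper_width: 0.007
gripper_force: 0.0
```

Run:
```python
from h import *
f=cam('scene'); t=cam('top')
for n,g in (('s',f),('t',t)):
    m=(g['color'][...,2]>150)&(g['color'][...,1]<60); k,l,st,ce=cv2.connectedComponentsWithStats(m.astype(np.uint8)); print(n,[(ce[i].round(1).tolist(),st[i,4]) for i in range(1,k) if st[i,4]>30])
c,q=np.cos(.265),np.sin(.265)
for a in (.95,1.0):
    d=80*np.sin(a-.5)/1e3; P=[.497+c*d,-.301+q*d,.022+.08*np.cos(a-.5)]; print(a,proj(f,P).round(1),proj(t,P).round(1))
print(manip.state()['tool_pos'],rel([.51,.038,.25],.0),rel([.51,.038,.25],.265))
```

```text
s [([445.0, 81.2], np.int32(588)), ([205.3, 348.6], np.int32(109)), ([123.0, 391.5], np.int32(119))]
t []
0.95 [204.8 347.9] [440.4 253.2]
1.0 [206.7 349. ] [439.8 251.8]
[ 0.47418019 -0.30481945  0.28341069] (array([ 126.3, -320.7,   33.3]), array([ 0. , -0. , 15.5])) (array([ 126.3, -320.7,   33.3]), array([ 0. , -0. ,  0.3]))
```

Call:
{"fn": "send_rows", "kwargs": {
  "grip": [-1,-1,-1,-1,-1,-1,-1,-1,-1,-1,-1,-1,-1,-1],
  "xyz": [
    [12,-30,2],
    [24,-62,4],
    [37,-94,7],
    [49,-125,10],
    [61,-156,13],
    [73,-187,15],
    [85,-218,18],
    [97,-249,20],
    [110,-280,23],
    [120,-305,27],
    [126,-321,32],
    [126,-321,32],
    [126,-321,32],
    [126,-321,32]
  ],
  "rot": [
    [0,0,0],
    [0,0,0],
    [0,0,2],
    [0,0,4],
    [0,0,6],
    [0,0,8],
    [0,0,10],
    [0,0,12],
    [0,0,14],
    [0,0,15.5],
    [0,0,15.5],
    [0,0,15.5],
    [0,0,15.5],
    [0,0,15.5]
  ]
}}

```text
clock: 9.42
tool_pos: [0.5096, 0.0375, 0.2507]
tool_rot: [[1.0, 0.0, -0.001], [0.0, -1.0, 0.0], [-0.001, -0.0, -1.0]]
contact_force: [0.1, 0.1, 0.2]
gripper_width: 0.006
gripper_force: 0.0
```

Run:
```python
from h import *
s=manip.state();w=cam('wrist'); cv2.imwrite('pics/w2.png',w['color']); print(s['clock'],s['tool_pos'])
print(proj(w,[.578,.038,.036]),proj(w,[s['tool_pos'][0],s['tool_pos'][1],.036]))
for r in manip.trace('brass_wheel','wrist'):
    ys,xs=np.nonzero(r['region']); (u,v),rad=cv2.minEnclosingCircle(np.c_[xs,ys].astype(np.float32)); print(r['rect'],r['score'],(u,v,rad),onz(w,u,v,.03),onz(w,u,v,.021))
for n in ('top','scene'):
    f=cam(n); u0,v0=proj(f,[.578,.038,.036]).astype(int); p=f['color'][v0-12:v0+13,u0-12:u0+13].astype(int)
    m=(p.max(2)-p.min(2)<35)&(p.max(2)>110); ys,xs=np.nonzero(m); print(n,u0,v0,m.sum(),xs.mean()+u0-12,ys.mean()+v0-12,onz(f,xs.mean()+u0-12,ys.mean()+v0-12,.036))
```

```text
9.4167 [0.5096108  0.03745156 0.25072524]
[321.02937001 149.2406786 ] [321.57739337 218.60296063]
[266.4, 1.0, 103.3, 43.9] 0.67 (316.5, 0.5, 49.50262451171875) [0.70557616 0.04199487 0.03      ] [0.70891568 0.04208071 0.021     ]
[283.1, 261.2, 43.0, 28.3] 0.62 (305.9691467285156, 277.870361328125, 21.587556838989258) [0.44275038 0.05444497 0.03      ] [0.43930614 0.05485217 0.021     ]
[287.6, 114.5, 64.5, 68.5] 0.58 (320.39166259765625, 147.27859497070312, 34.56916046142578) [0.57989678 0.03861671 0.03      ] [0.57999241 0.03861537 0.021     ]
top 297 234 0 nan nan [nan nan nan]
scene 336 255 95 337.0842105263158 256.14736842105265 [0.57996561 0.03611498 0.036     ]<stdin>:8: RuntimeWarning: Mean of empty slice.
  ret = ret.dtype.type(ret / rcount)
```

View pics/w2.png

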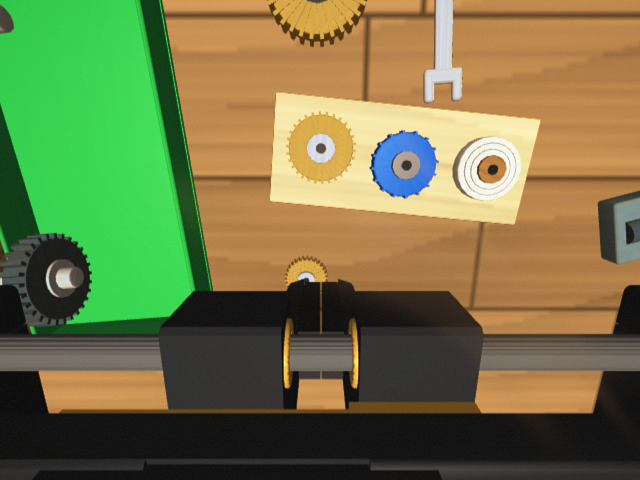

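The wrist view shows the brass wheel hub at (321,148), which gives about (0.579, 0.038). That agrees with the scene camera. Pointing at it now, with the TCP at z 0.075 and the tips 20 mm above the hub.

Call:
{"fn": "send_rows", "kwargs": {
  "grip": [-1,-1,-1,-1,-1,-1,-1,-1,-1,-1,-1,-1,-1,-1,-1,-1,-1,-1],
  "xyz": [
    [35,0,0],
    [69.5,0,10],
    [69.5,0,40],
    [69.5,0,75],
    [69.5,0,110],
    [69.5,0,140],
    [69.5,0,160],
    [69.5,0,171],
    [69.5,0,176],
    [69.5,0,176],
    [69.5,0,176],
    [69.5,0,176],
    [69.5,0,176],
    [69.5,0,176],
    [69.5,0,176],
    [69.5,0,176],
    [69.5,0,176],
    [69.5,0,176]
  ],
  "rot": [
    [0,0,0],
    [0,0,0],
    [0,0,0],
    [0,0,0],
    [0,0,0],
    [0,0,0],
    [0,0,0],
    [0,0,0],
    [0,0,0],
    [0,0,0],
    [0,0,0],
    [0,0,0],
    [0,0,0],
    [0,0,0],
    [0,0,0],
    [0,0,0],
    [0,0,0],
    [0,0,0]
  ]
}}

```text
clock: 11.12
tool_pos: [0.5793, 0.0382, 0.0755]
tool_rot: [[1.0, 0.001, 0.0], [0.001, -1.0, -0.0], [0.0, 0.0, -1.0]]
contact_force: [-0.7, 0.3, 0.1]
gripper_width: 0.003
gripper_force: 0.0
```

Run:
```python
from h import *
s=manip.state();w=cam('wrist'); f=cam('scene')
a=w['color']; b=cv2.resize(f['color'][200:320,270:430],None,fx=3,fy=3); cv2.imwrite('pics/w3.png',np.hstack([cv2.resize(a,(400,300)),cv2.resize(b,(400,300))]))
print(s['tool_pos'],s['joint_pos'],s['contact_force'])
```

```text
[0.57933248 0.03819373 0.07552211] [-1.37956876e-01  6.19713483e-01  1.45828137e+00  2.35275285e-06
  1.06351117e+00  1.43222062e+00] [-0.69188753  0.26844135  0.066244  ]
```

View pics/w3.png

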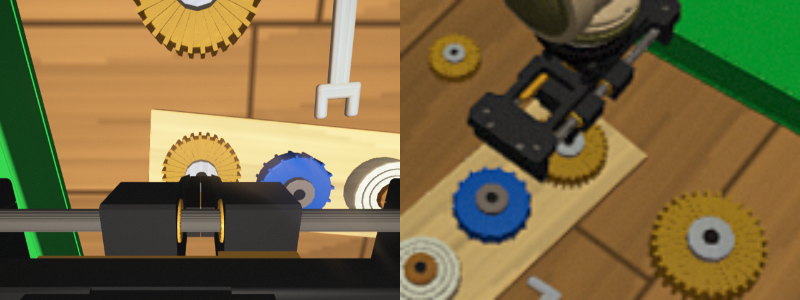

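Call:
{"fn": "send_rows", "kwargs": {
  "grip": [-1,-1,-1,-1,-1,-1,-1,-1,-1,-1,-1,-1,-1,-1,-1,-1,-1,-1,-1,-1],
  "xyz": [
    [0,0,0],
    [0,0,0],
    [0,0,0],
    [0,0,0],
    [0,0,0],
    [0,0,0],
    [0,0,-15],
    [0,0,-45],
    [0,0,-80],
    [0,0,-115],
    [0,0,-150],
    [0,0,-185],
    [5,-20,-205],
    [10,-50,-215],
    [15,-80,-215],
    [18,-110,-215],
    [20,-140,-215],
    [20,-162,-215],
    [20,-162,-215],
    [20,-162,-215]
  ],
  "rot": [
    [0,0,0],
    [0,0,0],
    [0,0,0],
    [0,0,0],
    [0,0,0],
    [0,0,0],
    [0,0,0],
    [0,0,0],
    [0,0,0],
    [0,0,0],
    [0,0,0],
    [0,0,0],
    [0,0,0],
    [0,0,0],
    [0,0,0],
    [0,0,0],
    [0,0,0],
    [0,0,0],
    [0,0,0],
    [0,0,0]
  ]
}}

```text
clock: 12.88
tool_pos: [0.599, 0.2009, 0.2902]
tool_rot: [[1.0, 0.002, -0.0], [0.002, -1.0, -0.0], [-0.0, 0.0, -1.0]]
contact_force: [-0.6, -0.8, -0.4]
gripper_width: 0.001
gripper_force: 0.0
```

Run:
```python
from h import *
s=manip.state();w=cam('wrist'); cv2.imwrite('pics/w4.png',w['color']); print(s['clock'],s['tool_pos'])
print(proj(w,[.655,.237,.14]),proj(w,[.655,.249,.148]))
for r in manip.trace('bare_spindle','wrist'): 
    ys,xs=np.nonzero(r['region']); print(r['rect'],r['score'],cv2.minAreaRect(np.c_[xs,ys].astype(np.float32)))
```

```text
12.8833 [0.59902589 0.20092267 0.29016011]
[276.73925633 165.06368624] [259.96334136 165.43540176]
[74.2, 155.6, 210.9, 49.9] 0.79 ((179.0, 179.0), (54.0, 206.0), 90.0)
```

View pics/w4.png

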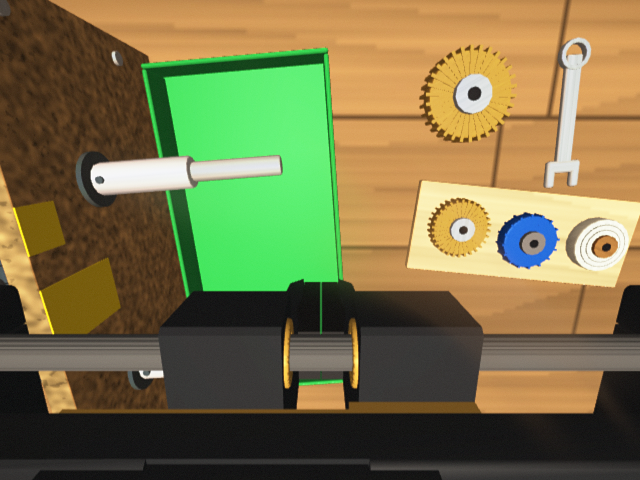

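The wrist view shows the bare spindle's thin shaft from its shoulder at (191,171) to its free end at (281,166).

Run:
```python
from h import *
w=cam('wrist')
t=onz(w,281.5,166,.14); b=onz(w,191,171.5,.14); d=(b-t)/np.linalg.norm(b-t); n=t+.012*d; n[2]=.187
print(t,b,np.linalg.norm(b-t),d,n,rel(n))
f=cam('scene'); tp=cam('top'); print(proj(f,t),proj(tp,t), onz(f,428,187,.137))
```

```text
[0.65463485 0.2315527  0.14      ] [0.65039882 0.3041981  0.14      ] 0.07276880115821735 [-0.05821216  0.99830423  0.        ] [0.6539363  0.24353235 0.187     ] (array([ 54.6, -44.5, 103.5]), array([0., 0., 0.]))
[425.6363991  188.13149239] [210.7667631  192.87620288] [0.65610127 0.23968506 0.137     ]
```

Call:
{"fn": "send_rows", "kwargs": {
  "grip": [-1,-1,-1,-1,-1,-1,-1,-1,-1,-1,-1,-1,-1,-1,-1,-1,-1,-1,-1,-1],
  "xyz": [
    [20,-15,0],
    [40,-32,5],
    [55,-45,20],
    [55,-45,45],
    [55,-45,70],
    [55,-45,90],
    [55,-45,100],
    [55,-45,103],
    [55,-45,103],
    [55,-45,103],
    [55,-45,103],
    [55,-45,103],
    [55,-45,103],
    [55,-45,103],
    [55,-45,103],
    [55,-45,103],
    [55,-45,103],
    [55,-45,103],
    [55,-45,103],
    [55,-45,103]
  ],
  "rot": [
    [0,0,0],
    [0,0,0],
    [0,0,0],
    [0,0,0],
    [0,0,0],
    [0,0,0],
    [0,0,0],
    [0,0,0],
    [0,0,0],
    [0,0,0],
    [0,0,0],
    [0,0,0],
    [0,0,0],
    [0,0,0],
    [0,0,0],
    [0,0,0],
    [0,0,0],
    [0,0,0],
    [0,0,0],
    [0,0,0]
  ]
}}

```text
clock: 14.8
tool_pos: [0.6542, 0.2452, 0.1874]
tool_rot: [[1.0, 0.001, -0.0], [0.001, -1.0, -0.0], [-0.0, 0.0, -1.0]]
contact_force: [-0.7, 0.1, 0.6]
gripper_width: 0.005
gripper_force: 0.0
```

Run:
```python
from h import *
s=manip.state();w=cam('wrist'); f=cam('scene')
b=cv2.resize(f['color'][100:220,370:530],(400,300)); cv2.imwrite('pics/w5.png',np.hstack([cv2.resize(w['color'],(400,300)),b]))
print(s['tool_pos'],s['contact_force'])
```

```text
[0.65420137 0.24524496 0.18742334] [-0.66620575  0.07872036  0.57801833]
```

View pics/w5.png

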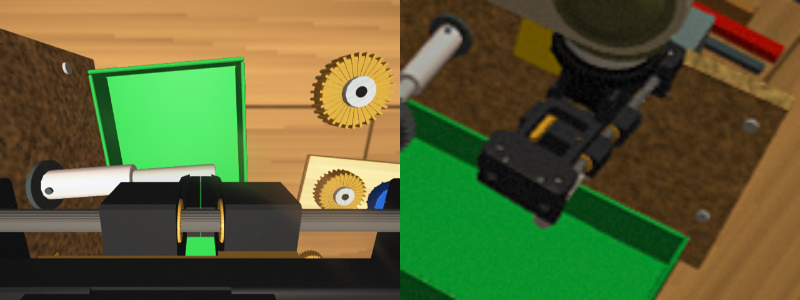

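The fingers are over the shaft about 12 mm short of its free end: tip at (215,170), finger line at x=201. I'll dwell a little longer, then rise clear.

Call:
{"fn": "send_rows", "kwargs": {
  "grip": [-1,-1,-1,-1,-1,-1,-1,-1,-1,-1,-1,-1,-1,-1,-1],
  "xyz": [
    [0,0,0],
    [0,0,0],
    [0,0,0],
    [0,0,0],
    [0,0,0],
    [0,0,0],
    [0,0,-15],
    [0,0,-45],
    [0,0,-75],
    [0,0,-105],
    [0,0,-120],
    [0,0,-120],
    [0,0,-120],
    [0,0,-120],
    [0,0,-120]
  ],
  "rot": [
    [0,0,0],
    [0,0,0],
    [0,0,0],
    [0,0,0],
    [0,0,0],
    [0,0,0],
    [0,0,0],
    [0,0,0],
    [0,0,0],
    [0,0,0],
    [0,0,0],
    [0,0,0],
    [0,0,0],
    [0,0,0],
    [0,0,0]
  ]
}}

```text
clock: 16.15
tool_pos: [0.654, 0.2451, 0.3054]
tool_rot: [[1.0, 0.0, -0.003], [0.0, -1.0, -0.001], [-0.003, 0.001, -1.0]]
contact_force: [0.7, -0.5, -0.7]
gripper_width: 0.004
gripper_force: 0.0
```

Run:
```python
from h import *
f=cam('scene'); m=(f['color'][...,2]>150)&(f['color'][...,1]<60); k,l,st,ce=cv2.connectedComponentsWithStats(m.astype(np.uint8)); print([ce[i].round(1).tolist() for i in range(1,k) if st[i,4]>60], manip.state()['tool_pos'])
print(manip.finish_job())
```

```text
[[408.6, 63.0], [506.3, 111.9], [205.2, 348.8], [122.9, 391.4]] [0.6540194  0.2451526  0.30562742]
the job is handed in; nothing more can be done
None
```

The job is handed in at about 16 s: I pushed the isolator lever to its far stop (about 8 N at the stop), then pointed for over a second each at the brass wheel hub and the bare spindle nose; the hand-in call returned no verdict.

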